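# Close the chute box: angle in the hatch board and clamp it

## Task

Close the wooden chute box: pick up the hatch board that has a tongue along one edge, angle its tongue into the groove of the box and lower the board flat into the bay. Then lift the collar on the clamp lever, push the lever through the gate all the way to its clamped end position over the board, and let the collar drop back fully. Leave the plain board and everything else where it is.

Things in the scene. Friction and masses are not known exactly. Their poses are not given: they have to be found in the camera images.
- box: Chute box, fixed: wooden box with an open hatch bay and, past its -y end, a red-brown deck with the clamp lever. Origin on the table under the bay's centre; x from groove to fence, y along the groove, away from the lever. Outside x -85 to 75, y -220 to 93 mm. Bay x -52.5 to 52.5, y -81 to 81; its floor, a ledge round a hole, at z 60; end curbs (12 mm thick) and deck top at z 70.
- groove (a point): Middle of the groove's mouth, (-52.5, 0, 66) mm in the box's frame, same axes. The groove runs along the bay's whole -x side, z 60 (level with the floor) to 72, 16 mm deep (to x -68.5), under an upper lip 5 mm thick (top z 77). Bay too short for board plus tongue flat: the board goes in tilted, tongue low under the lip, other edge above the fence, then is lowered.
- fence (a point): Middle of the fence's foot, (52.5, 0, 60) mm in the box's frame, same axes. The fence closes the bay's +x side: top at z 70, inner top edge bevelled 6 mm at 45 degrees from z 64, 22 mm thick.
- board: Hatch board, loose, varnished wood, 0.14-0.28 kg: body 100 (x) x 150 (y) x 16 mm, origin at the centre of the body's underside. A bare-wood tongue along its -x edge. On top, centred, a wooden cleat to hold: 22 (x) x 80 (y) x 32 mm high (z 16 to 48). Starts flat on the table, tongue within 35 degrees of the groove's side. In place: axes along the box's, origin at box z 60, play 5 mm in x, +-6 in y.
- board_tongue (a point): Middle of the nose of the board's tongue, (-62, 0, 5.25) mm in the board's frame, same axes. The tongue sticks out 12 mm (x -50 to -62), is 4.5 mm thick (z 3 to 7.5) and 150 mm long.
- lever_pivot (a point): Pivot of the clamp lever, (0, -135, 83) mm in the box's frame, same axes; the lever turns about the box's x. On the lever a steel hold-down finger, 16 mm wide, 78 long: raised clear of the bay when open; at 1.0 level, 2 mm over the board's -y end. Two gate teeth, tips 60 mm above the pivot either side of the rod, stop the lowered collar's lugs.
- lever (a joint): Clamp lever, rad: 0 open to 1.0 clamped, starts 0 to 0.1. Its handle, a 12 mm rod with a 16 mm ball 121 mm from the pivot, leans 0.5 rad to the box's -y at 0, is upright at 0.5, leans 0.5 rad to +y at 1.0. Stays where left (friction 0.25 N m). With the collar down it is blocked at about 0.33; with it lifted 9 mm or more it passes; beyond 0.67 the collar can drop.
- collar (a joint): How far the lockout collar is lifted along the handle, m, 0 (down) to 0.014. A spring pulls it down with 3 N, growing to 5 N at the top.
- collar_grip (a point): Grip point of the lockout collar, on the handle's axis, 85 mm from the pivot when down; z up along the handle, x the box's x. The collar is a dark steel cylinder round the rod, 32 mm in diameter, 26 long (70 to 96 mm from the pivot; two lugs reach down to 52). Pinch it across, along the box's x, from above, rod and ball between the fingers.
- spare: A plain board to be left alone, loose: same size, wood and cleat as the hatch board, but all its edges are square, without a tongue. Origin at the centre of its underside.
- tape: Bystander: a cardboard ring 90 mm across, 24 mm high, origin under its centre.
- screwdriver: Bystander: a screwdriver lying on the table, its length along x.
- glue: Bystander: a white bottle, 52 mm across, 120 mm high, origin under its centre.
- mug: Bystander: a blue mug, 80 mm across, 85 mm high, origin under its centre.
- offcut: Bystander: a wooden block 50 x 90 x 35 mm, origin under its centre.
- hammer: Bystander: a hammer lying on the table, its length along x.
Not all that is in view belongs to the job. Leave any green or pink look-alike of the board alone.

How it is judged:
On the way, in this order (a step that is already met when the one before it is completed fails the run):
1. the tongue is under the lip of the groove while the board is still tilted (x of board_tongue in the frame of box between -0.072 and -0.0555 m and z of board_tongue in the frame of box between 0.057 and 0.072 m and y of board_tongue in the frame of box between -0.02 and 0.02 m and angle between board's own z axis and vertical above 0.06 rad), for 0.05 s.
2. the board lies flat in the bay with its tongue in the groove (angle between board's own z axis and vertical below 0.035 rad and z of board in the frame of box between 0.057 and 0.063 m and x of board_tongue in the frame of box between -0.07 and -0.057 m and y of board in the frame of box between -0.01 and 0.01 m and angle between the x axis of board and the x axis of box, either way round below 0.06 rad), for 0.2 s.
3. the collar is lifted clear of the gate and the lever goes through it (value of joint collar above 0.006 m and value of joint lever above 0.4 rad).
At the end, for the whole second after the job is handed in: The hatch board lies still and flat (0.035 rad) on the bay floor (3 mm), square to the box (0.06 rad), tongue at least 4.5 mm under the lip, within 10 mm of the bay's middle in y; lever clamped (over 0.9 rad), collar down (under 4 mm) (all of step 2 and value of joint lever above 0.9 rad and value of joint collar below 0.004 m and linear speed of board below 0.02 m/s); the robot touches nothing.
It fails at once if the plain board is moved more than 30 mm (distance of spare from where it was at the start of the episode above 0.03 m).
It fails at once if one of the things lying about is moved more than 30 mm (distance of any of tape, screwdriver, glue, mug, offcut, hammer from where it was at the start of the episode above 0.03 m).
It also fails if it takes over 58 s, if anything falls off the work surface, if the arm or the gripper's body presses on something with over 40 N, if the wrist force passes 120 N, or if a joint passes its speed limit or range.

## Robot

A 7-joint arm with a two-finger parallel gripper is mounted at the origin on the work surface. World frame = base frame: x ahead of the robot, y to its left, z up, the work surface at z = 0. Lengths are in m, angles in rad, forces in N, time in s.
With the tool pointing down it reaches from about 0.425 to 0.875 m from the base axis. Payload 4.7 kg.
Tool frame: the origin (TCP) lies at the very end of the fingers, on their centre line; the grasp point (between the pads) lies ctrl.pinch_z behind it (ctrl.pinch_z is the distance from the TCP to the grasp point, in m); x points along the fingers, y is the direction in which the jaws open and shut, and the axes are right-handed (so a half turn about x gives the same grasp; the last joint's range is limited). The gripper opens to 87 mm and grips with 3 to 60 N. Pads are 19 mm wide; open, the fingers measure 117 mm over their backs; the gripper's body (75 mm by 190 mm) begins 51 mm behind the grasp point.
Start: joints at [1.329, 0.321, -0.07, 1.45, 0.023, 1.371, -0.057], TCP at [0.164, -0.629, 0.223] pointing down, gripper open.
Joint ranges: [-2.86, 2.86], [-0.3, 2.09], [-1.38, 1.24], [0.06, 2.45], [-1.56, 4.7], [0.09, 2.05], [-2.69, 2.69]. Speed limits (rad/s): [2.57, 2.57, 3.14, 3.14, 3.14, 3.14, 3.14].

## Interface

Orientations are given as a rotation vector (axis times angle).
In Python, from bench import get_state, get_image, camera_info, order, ctrl gives the robot as it stands.
- The arm moves only by the tool jog_arm, never from a script. Its arguments are lists of equal length, an entry for each row: "claw": the finger opening in mm, from 0 to 87; "xyz": the shift along the tool's x, y, z in mm, a list of three; "roll": the turn about the tool's x in degrees. In form: {"claw": [claw, ...], "xyz": [[tx, ty, tz], ...], "roll": [roll, ...]}. A call has 1 to 5 rows; each row is the pose to reach, as a shift and turn from the pose measured when the call began, along the tool's axes at that moment; what a row does not reach only later rows make up. A row lasts 1/10 s, in which the tool goes at most 50 mm and 8.59 degrees, less where a joint would pass 70% of its speed; a pose out of reach is approached as far as the arm can. A call with a gripper value outside its range is refused whole. The fingers move at their own pace and stop on an object; "force" is the grip in N (left out, the last holds). Time passes only in rows, so rows that repeat a pose let the fingers close. It gives the time, the measured TCP pose, the force and the opening at its end, in the units of the state.
- get_state(): the state, without advancing time (a new reading comes with each control period).
- get_image(name): name is "scene" or "top" or "wrist"; returns (picture, depth): 384x512x3 uint8, red, green, blue; 384x512 float32, m along the optical axis (not along the pixel's ray), 0 where there is no reading.
- camera_info(name): a dict with "intrinsics" (3x3 intrinsics, pixels), "rvec" (rotation vector, rad) and "tvec" (3), from world to camera coordinates, as OpenCV has them; the wrist camera has in their place "tool_from_camera" (4x4, takes a point from camera to tool coordinates, whose origin is the TCP and whose axes are the tool frame's). Camera axes: x right, y down, z forward; pixel columns grow to the right and rows downward; lengths in m; the calibration is good to about 2 mm. A picture is of the moment at which its call begins: read the wrist's pose just before it. camera_info takes no time and is no camera call.
- order.close_job(): hands the job in, once; it reports no verdict.
The state is a dict: "time": time; "joint_positions": joint angles; "qd": joint speeds; "joint_torque": joint torques, N m; "position": TCP position; "tool_rot": TCP orientation; "ft_force": force on the tool from outside, world axes, zero at the start; "torque": the same for the moment, N m; "grip_width": opening from 0.0 (shut) to 1.0 (fully open).
Only numpy, scipy, OpenCV 4.12 (cv2) and the standard library are available. Lean on these libraries where they do the work, as an engineer would, in place of code of your own. Each camera call takes 0.05 s, during which the arm holds its last target. There are 200 camera calls.

## Working session

There is one attempt and no reset: what is moved stays moved. The work goes in short steps, Python scripts to look and compute and a tool call to move; the robot and the scene stay as the last step left them, time stands still between calls to the robot, and variables do not carry over. Pictures are saved under pics/ and viewed, about 8 in all and at most 12, crops included, and the job is handed in when it is done.

Besides the shell and the picture viewer there is one more tool, called after "Call:" in YAML: its name, and indented under it one key for each argument. jog_arm: Moves the arm, as the interface text tells. Its arguments: {"type":"object","properties":{"claw":{"type":"array"},"xyz":{"type":"array"},"roll":{"type":"array"},"force":{"type":"number"}},"required":["claw","xyz","roll"]}

```bash
mkdir -p pics; ls
cat > h.py <<'E'
import numpy as np, cv2
from scipy.spatial.transform import Rotation as R
from bench import get_state, get_image, camera_info, order, ctrl
def cam(name, st=None):
    c=camera_info(name); K=np.array(c["intrinsics"])
    if name=="wrist":
        T=np.array(c["tool_from_camera"]); W=np.eye(4)
        W[:3,:3]=R.from_rotvec(st["tool_rot"]).as_matrix(); W[:3,3]=st["position"]
        return K, W@T
    M=np.eye(4); M[:3,:3]=R.from_rotvec(np.ravel(c["rvec"])).as_matrix(); M[:3,3]=np.ravel(c["tvec"])
    return K, np.linalg.inv(M)
def cloud(d,K,M):
    v,u=np.mgrid[:d.shape[0],:d.shape[1]]
    p=np.stack([(u-K[0,2])/K[0,0]*d,(v-K[1,2])/K[1,1]*d,d],-1)
    w=p@M[:3,:3].T+M[:3,3]; w[d<=0]=np.nan
    return w
def proj(P,K,M):
    I=np.linalg.inv(M); c=np.asarray(P)@I[:3,:3].T+I[:3,3]; q=c@K.T
    return q[...,:2]/q[...,2:]
def snap(name,tag):
    st=get_state(); im,d=get_image(name); K,M=cam(name,st)
    np.savez(f"pics/{tag}.npz",im=im,d=d,K=K,M=M); cv2.imwrite(f"pics/{tag}.png",im[...,::-1])
    return im,cloud(d,K,M),K,M
E
python3 - <<'E'
from h import *
print(get_state(), ctrl.pinch_z)
for n in("top","scene"):
    im,w,K,M=snap(n,n+"0"); print(n,M.round(3).tolist(),K[0,0])
a=cv2.imread("pics/top0.png");cv2.imwrite("pics/top0b.png",cv2.resize(a,(800,600)))
E
```

```text
pics
{'time': 0.0, 'joint_positions': array([ 1.32912917,  0.32183899, -0.07012494,  1.45169266,  0.02263244,
        1.3707894 , -0.05691806]), 'qd': array([-0.0005298 , -0.0025001 , -0.00031104,  0.00110449,  0.00019892,
        0.00169835, -0.00146961]), 'joint_torque': array([ 9.50255926e-04, -4.91294074e+01, -4.03361712e-01, -3.12526882e+01,
       -6.37930096e-02,  4.37905372e-02,  1.61596613e-04]), 'position': array([ 0.16426454, -0.62832197,  0.22144259]), 'tool_rot': array([ 2.08554097,  0.27028441, -2.08630636]), 'ft_force': array([ 0.12471651, -0.19786072, -0.61307462]), 'torque': array([-0.04019505,  0.04599781, -0.03749485]), 'grip_width': 0.9980541619672659} 0.0187
top [[0.02, -0.994, 0.111, 0.367], [-1.0, -0.02, 0.001, 0.027], [0.001, -0.111, -0.994, 1.682], [0.0, 0.0, 0.0, 1.0]] 448.1494320685788
scene [[0.502, 0.576, -0.646, 1.351], [0.865, -0.326, 0.382, -0.464], [0.009, -0.75, -0.662, 0.995], [0.0, 0.0, 0.0, 1.0]] 449.13127914540536
```

View pics/top0b.png

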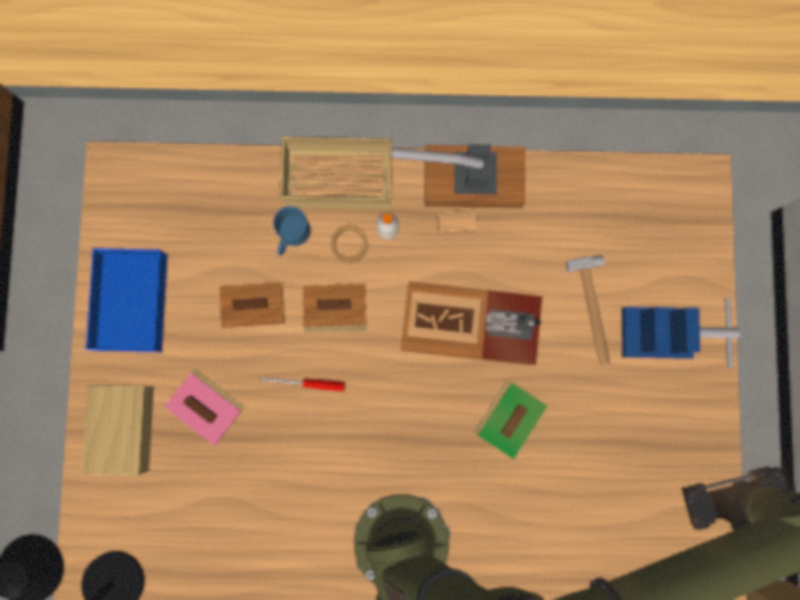

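View pics/scene0.png

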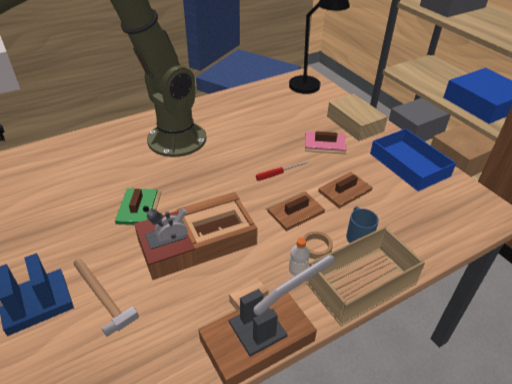

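The top view (800x600) shows the box at (472,323), with the lever on its right side. Two brown boards lie at (251,304) and (334,305), and the right one shows a bare-wood strip on its robot-facing edge (y≈328). Next I'll measure coarsely from depth.

Run:
```python
from h import *
z=np.load("pics/top0.npz"); w=cloud(z["d"],z["K"],z["M"]); s=.64
def reg(x0,x1,y0,y1,zlo,zhi,name):
    r=w[int(y0*s):int(y1*s),int(x0*s):int(x1*s)].reshape(-1,3)
    r=r[(r[:,2]>zlo)&(r[:,2]<zhi)]
    (c,sz,a)=cv2.minAreaRect((r[:,:2]*1000).astype(np.float32))
    print(name,len(r),np.round(c,1),np.round(sz,1),round(a,1),"z",np.percentile(r[:,2],[5,50,95]).round(4))
reg(395,550,270,375,.045,.085,"box")
reg(215,292,275,335,.009,.025,"left board")
reg(295,375,275,335,.009,.025,"right board")
reg(215,292,275,335,.038,.06,"left cleat")
reg(295,375,275,335,.038,.06,"right cleat")
r=w[int(270*s):int(375*s),int(395*s):int(550*s)].reshape(-1,3); r=r[r[:,2]>.11]; print("lever high",(r*1000).round(0)[:40].tolist())
st=get_state(); print(R.from_rotvec(st["tool_rot"]).as_matrix().round(3).tolist(), camera_info("wrist")["tool_from_camera"])
```

```text
box 2905 [ 510.7 -150.4] [313.4 161. ] 84.6 z [0.0578 0.0709 0.0803]
left board 913 [548.4 368.2] [139.9 179.6] 1.2 z [0.0109 0.0175 0.0231]
right board 976 [552.8 173.6] [193.  137.3] 89.1 z [0.0104 0.0169 0.023 ]
left cleat 139 [547.9 371.2] [23.  80.4] 6.4 z [0.0406 0.0493 0.0547]
right cleat 139 [550.2 173. ] [21.8 77.9] 1.9 z [0.041  0.0485 0.0555]
lever high [[528.0, -187.0, 110.0], [528.0, -191.0, 112.0], [528.0, -198.0, 113.0], [528.0, -201.0, 116.0], [527.0, -203.0, 122.0], [528.0, -207.0, 118.0], [527.0, -210.0, 124.0], [528.0, -214.0, 122.0], [528.0, -218.0, 120.0], [526.0, -218.0, 137.0], [526.0, -221.0, 144.0], [526.0, -224.0, 144.0], [526.0, -228.0, 141.0], [521.0, -175.0, 151.0], [521.0, -178.0, 152.0], [524.0, -194.0, 116.0], [524.0, -197.0, 116.0], [524.0, -200.0, 120.0], [524.0, -203.0, 127.0], [524.0, -206.0, 127.0], [525.0, -211.0, 118.0], [524.0, -214.0, 123.0], [524.0, -217.0, 123.0], [522.0, -218.0, 141.0], [522.0, -221.0, 141.0], [522.0, -224.0, 142.0], [523.0, -228.0, 140.0], [525.0, -235.0, 120.0], [524.0, -238.0, 125.0], [524.0, -241.0, 125.0], [523.0, -245.0, 145.0], [522.0, -248.0, 147.0], [522.0, -250.0, 153.0], [522.0, -254.0, 151.0], [522.0, -257.0, 152.0], [517.0, -175.0, 152.0], [517.0, -178.0, 150.0], [516.0, -181.0, 160.0], [517.0, -185.0, 153.0], [518.0, -190.0, 143.0]]
[[-0.001, 0.253, -0.967], [0.002, -0.967, -0.253], [-1.0, -0.002, 0.0]] [[ 2.71157650e-04 -2.65020883e-01  9.64242634e-01 -1.61715018e-01]
 [ 9.99999376e-01  1.11665839e-03  2.56992496e-05  9.70027090e-05]
 [-1.08354047e-03  9.64242026e-01  2.65021020e-01 -7.21397887e-02]
 [ 0.00000000e+00  0.00000000e+00  0.00000000e+00  1.00000000e+00]]
```

```bash
cat > go.py <<'E'
# shift/roll (mm, deg) from here to TCP x y z (mm), yaw deg (tool y = -(y axis turned by yaw))
import sys; from h import *
def go(x,y,z,yaw):
    st=get_state(); A=R.from_rotvec(st["tool_rot"]).as_matrix()
    d=A.T@(np.array([x,y,z])-st["position"]*1000)
    cur=np.degrees(np.arctan2(A[1,1],A[0,1]))+90
    print("shift",d.round(1),"roll",round((cur-yaw+180)%360-180,2),"| t",round(st["time"],2),"pos",(st["position"]*1000).round(1),"yaw",round(cur,2),"F",st["ft_force"].round(1),"grip",round(st["grip_width"]*87,1))
if __name__=="__main__": go(*map(float,sys.argv[1:5]))
E
python3 - <<'E'
from h import *
a=np.radians(-5.4); o=np.array([510.7,-150.4])-np.array([[np.cos(a),-np.sin(a)],[np.sin(a),np.cos(a)]])@[-5,-63.5]; print("box origin",o)
E
```

```text
box origin [521.65368772 -87.65235681]
```

Call:
jog_arm:
  claw: [87,87,87,87,87]
  xyz:
    - [-100,-340,-385]
    - [-100,-340,-385]
    - [-100,-340,-385]
    - [-100,-340,-385]
    - [-100,-340,-385]
  roll: [0,0,0,0,0]

```text
time: 0.6
position: [0.3019, -0.4231, 0.2701]
tool_rot: [2.085, 0.27, -2.087]
ft_force: [1.1, -0.5, 0.7]
grip_width: 1.0
```

```bash
python3 go.py 440 -140 330 -1
```

```text
shift [ -59.5 -239.1 -205.2] roll 15.65 | t 0.6 pos [ 301.9 -423.1  270.1] yaw 14.65 F [ 1.1 -0.5  0.7] grip 87.0
```

Call:
jog_arm:
  claw: [87,87,87,87,87]
  xyz:
    - [-60,-240,-205]
    - [-60,-240,-205]
    - [-60,-240,-205]
    - [-60,-240,-205]
    - [-60,-240,-205]
  roll: [0,8,16,16,16]

```text
time: 1.1
position: [0.4076, -0.2039, 0.3166]
tool_rot: [-2.207, 0.025, 2.21]
ft_force: [2.0, -0.1, -0.1]
grip_width: 0.999
```

```bash
python3 go.py 530 -90 330 -5.4
```

```text
shift [ -13.4 -116.8 -119.7] roll 4.02 | t 1.1 pos [ 407.6 -203.9  316.6] yaw -1.38 F [ 2.  -0.1 -0.1] grip 86.9
```

Call:
jog_arm:
  claw: [87,87,87,87,87]
  xyz:
    - [-13,-78,-155]
    - [-13,-78,-155]
    - [-13,-78,-155]
    - [-13,-78,-155]
    - [-13,-78,-155]
  roll: [4,4,4,4,4]

```text
time: 1.6
position: [0.5667, -0.1262, 0.3283]
tool_rot: [-2.172, 0.09, 2.176]
ft_force: [-0.4, 0.2, -0.4]
grip_width: 1.002
```

```bash
python3 - <<'E'
from h import *
im,w,K,M=snap("wrist","w1"); cv2.imwrite("pics/w1b.png",cv2.resize(im[...,::-1],(800,600)))
def rect(m,n):
    r=w[m]; c,sz,a=cv2.minAreaRect((r[:,:2]*1000).astype(np.float32)); print(n,len(r),np.round(c,1),np.round(sz,1),round(a,2))
rect((w[...,2]>.05)&(w[...,2]<.09),"box")
E
python3 go.py 575 173 250 1
```

```text
box 19934 [543.5 -97.4] [476.3 263.3] 61.8
shift [  79.4 -300.5   17.1] roll -6.18 | t 1.65 pos [ 565.1 -128.1  328.4] yaw -5.18 F [-0.9 -0.7  0.8] grip 86.7
```

View pics/w1b.png

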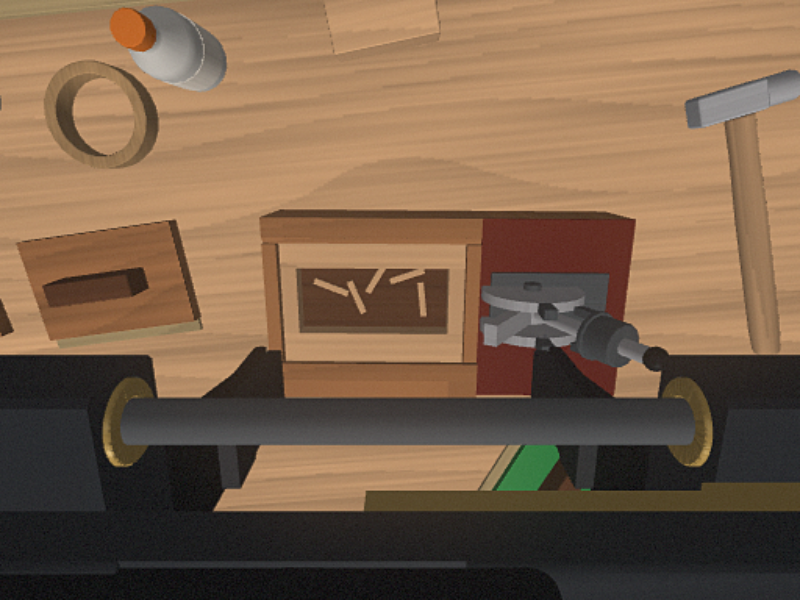

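```bash
cat > boxfit.py <<'E'
from h import *
def boxfit(tag):
    z=np.load(f"pics/{tag}.npz"); w=cloud(z["d"],z["K"],z["M"])*1000
    r=w.reshape(-1,3); r=r[np.isfinite(r[:,0])]
    o=np.array([521.6,-87.6]); a=np.radians(-5.4)
    for _ in range(6):
        c,s=np.cos(a),np.sin(a); Rm=np.array([[c,-s],[s,c]])
        b=np.c_[(r[:,:2]-o)@Rm, r[:,2]]
        t=b[(abs(b[:,2]-70)<4)&(abs(b[:,0])<100)&(b[:,1]<110)&(b[:,1]>-235)]
        xs=[];ys=[]
        for y in range(-200,85,6):
            q=t[(abs(t[:,1]-y)<3)&(t[:,0]>50),0]
            if len(q)>5: xs.append(np.sort(q)[-2]); ys.append(y)
        k,m=np.polyfit(ys,xs,1)
        yt=[];yb=[]
        for x in range(-30,70,6):
            q=t[abs(t[:,0]-x)<3,1]
            if len(q)>5: yt.append(q.max()); yb.append(q.min())
        yt,yb=np.median(yt),np.median(yb)
        a-=k; o=o+Rm@[m-75,(yt-93+yb+220)/2]
    print("origin",o.round(1),"yaw",np.degrees(a).round(2),"len",round(yt-yb,1),"resid",np.std(np.array(xs)-np.polyval([k,m],ys)).round(2))
    c,s=np.cos(a),np.sin(a); Rm=np.array([[c,-s],[s,c]]); b=np.c_[(r[:,:2]-o)@Rm, r[:,2]]
    return o,a,b
if __name__=="__main__":
    import sys; o,a,b=boxfit(sys.argv[1])
    g=b[(abs(b[:,2]-60)<3)&(abs(b[:,0])<70)&(abs(b[:,1])<90)]; print("ledge",np.percentile(g,[1,99],axis=0).round(1).tolist(), "floor z",np.median(g[:,2]).round(1))
    l=b[(b[:,2]>76)&(abs(b[:,0])<40)&(b[:,1]<-60)&(b[:,1]>-240)]
    for y in range(-230,-60,8):
        q=l[abs(l[:,1]-y)<4]
        if len(q): print(y,len(q),"zmax",q[:,2].max().round(0),"x",q[q[:,2]>q[:,2].max()-12][:,0].mean().round(1))
E
python3 boxfit.py w1
```

```text
origin [521.2 -90.2] yaw -5.32 len 312.5 resid 0.24
ledge [[-56.7, -80.4, 57.7], [51.6, 80.9, 61.8]] floor z 59.6
-198 2 zmax 195.0 x 5.8
-190 130 zmax 199.0 x 2.9
-182 287 zmax 198.0 x 1.5
-174 290 zmax 181.0 x 1.5
-166 402 zmax 176.0 x 2.6
-158 535 zmax 171.0 x 1.2
-150 331 zmax 158.0 x 1.5
-142 212 zmax 144.0 x 9.3
-134 334 zmax 144.0 x 6.4
-126 266 zmax 143.0 x 5.1
-118 225 zmax 124.0 x 1.6
-110 210 zmax 134.0 x 1.7
-102 190 zmax 146.0 x 1.7
-94 203 zmax 151.0 x 1.6
-86 44 zmax 147.0 x 0.6
-78 50 zmax 377.0 x 39.5
```

Call:
jog_arm:
  claw: [87,87,87,87,87]
  xyz:
    - [0,-300,17]
    - [0,-300,17]
    - [0,-300,17]
    - [0,-300,17]
    - [0,-300,17]
  roll: [-6,-6,-6,-6,-6]

```text
time: 2.15
position: [0.5726, 0.12, 0.3296]
tool_rot: [2.214, 0.014, -2.219]
ft_force: [0.3, 0.1, 0.2]
grip_width: 1.0
```

```bash
python3 - <<'E'
from h import *
im,w,K,M=snap("wrist","w2"); cv2.imwrite("pics/w2b.png",cv2.resize(im[...,::-1],(800,600)))
def rect(m,n):
    r=w[m]; c,sz,a=cv2.minAreaRect((r[:,:2]*1000).astype(np.float32)); print(n,len(r),np.round(c,1),np.round(sz,1),round(a,2),np.median(r[:,2]).round(4))
reg=(abs(w[...,0]-.551)<.09)&(abs(w[...,1]-.173)<.11)
rect(reg&(abs(w[...,2]-.048)<.004),"cleat"); rect(reg&(abs(w[...,2]-.016)<.003),"body")
E
python3 go.py 551 173 100 1
```

```text
cleat 871 [550.7 170.3] [22.4 79.9] 2.52 0.0475
body 5452 [550.3 170.4] [100.5 150. ] 2.96 0.0156
shift [230.2 -39.4  17.9] roll 0.45 | t 2.2 pos [570.5 131.9 329.7] yaw 1.45 F [-2.7  6.6  0.6] grip 86.5
```

View pics/w2b.png

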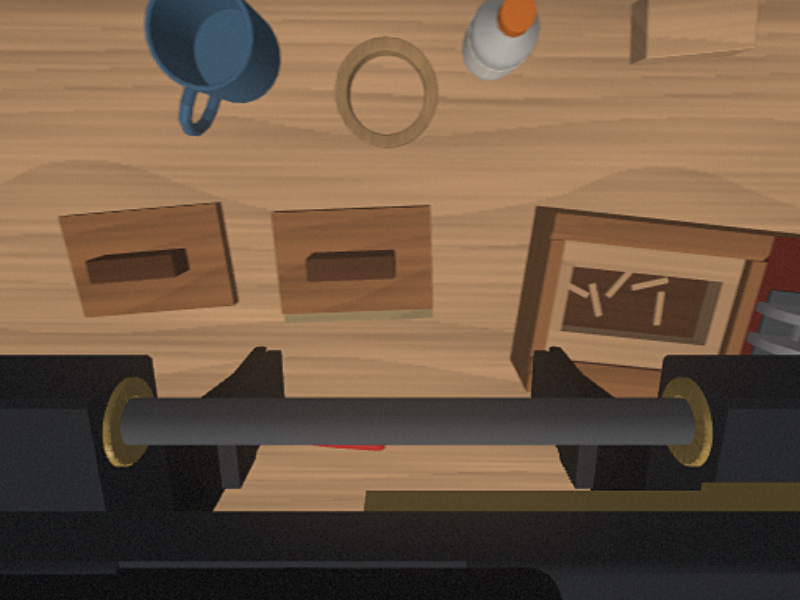

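Call:
jog_arm:
  claw: [87,87,87,87,87]
  xyz:
    - [200,-40,18]
    - [200,-40,18]
    - [200,-40,18]
    - [200,-40,18]
    - [200,-40,18]
  roll: [-1,-1,-1,-1,-1]

```text
time: 2.7
position: [0.5457, 0.1715, 0.1245]
tool_rot: [2.188, 0.055, -2.217]
ft_force: [-1.0, 0.0, 0.3]
grip_width: 1.002
```

```bash
python3 - <<'E'
from h import *
z=np.load("pics/w1.npz"); w=cloud(z["d"],z["K"],z["M"])
reg=(abs(w[...,0]-.551)<.09)&(abs(w[...,1]-.173)<.11)
for h,t,n in((.048,.004,"cleat"),(.016,.003,"body")):
    r=w[reg&(abs(w[...,2]-h)<t)]; c,sz,a=cv2.minAreaRect((r[:,:2]*1000).astype(np.float32)); print("w1",n,np.round(c,1),np.round(sz,1),round(a,2))
im,w,K,M=snap("wrist","w3")
print(get_state()["position"])
for h,t,n in((.048,.004,"cleat"),(.016,.003,"body")):
    r=w[reg&(abs(w[...,2]-h)<t)]
    if len(r)>20: c,sz,a=cv2.minAreaRect((r[:,:2]*1000).astype(np.float32)); print("w3",n,np.round(c,1),np.round(sz,1),round(a,2))
E
python3 go.py 553 170.4 25 2.7
```

```text
w1 cleat [550.4 169.6] [22.1 80.2] 2.83
w1 body [550.2 170.6] [100.1 152.7] 2.98
[0.54767012 0.17167145 0.12671822]
w3 cleat [549.6 349.6] [22.5 43.1] 5.52
w3 body [548.1 344.7] [ 97.2 103.4] 5.71
shift [101.6   2.2  -6.2] roll -0.22 | t 2.75 pos [547.7 171.7 126.7] yaw 2.48 F [0.2 0.2 0.3] grip 86.9
```

Call:
jog_arm:
  claw: [87,87,87,87,87]
  xyz:
    - [40,2,-6]
    - [65,2,-6]
    - [65,2,-6]
    - [80,2,-6]
    - [95,2,-6]
  roll: [-0.3,-0.3,-0.3,-0.3,-0.3]

```text
time: 3.25
position: [0.5554, 0.1706, 0.0337]
tool_rot: [2.196, 0.06, -2.206]
ft_force: [0.5, -0.6, -0.3]
grip_width: 0.999
```

```bash
python3 go.py 553 170.3 25 2.8
```

```text
shift [8.7 0.2 2.4] roll -0.08 | t 3.25 pos [555.4 170.6  33.7] yaw 2.72 F [ 0.5 -0.6 -0.3] grip 86.9
```

No contact so far; lower the last 8 mm and grip.

Call:
jog_arm:
  claw: [87,87,76,76,76]
  xyz:
    - [8,0,2]
    - [8,0,2]
    - [8,0,2]
    - [8,0,2]
    - [8,0,2]
  roll: [0,0,0,0,0]
  force: 15

```text
time: 3.75
position: [0.5539, 0.1708, 0.0263]
tool_rot: [2.198, 0.061, -2.205]
ft_force: [-0.8, 0.5, -0.3]
grip_width: 0.917
```

Call:
jog_arm:
  claw: [70,70,70,70,70]
  xyz:
    - [0,0,0]
    - [0,0,0]
    - [-20,0,0]
    - [-60,0,0]
    - [-100,0,0]
  roll: [0,0,0,0,0]
  force: 15

```text
time: 4.25
position: [0.5532, 0.1697, 0.1264]
tool_rot: [2.194, 0.061, -2.207]
ft_force: [0.7, 0.2, -1.4]
grip_width: 0.92
```

```bash
python3 go.py 535 -84 150 -5.3
```

```text
shift [-25.3 252.4  30.4] roll 8.04 | t 4.25 pos [553.2 169.7 126.4] yaw 2.74 F [ 0.7  0.2 -1.4] grip 80.1
```

Call:
jog_arm:
  claw: [70,70,70,70,70]
  xyz:
    - [-15,50,5]
    - [-15,100,10]
    - [-15,150,17]
    - [-15,200,22]
    - [-15,235,27]
  roll: [2,4,6,8,8]

```text
time: 4.75
position: [0.5366, -0.0703, 0.1396]
tool_rot: [-2.162, 0.098, 2.177]
ft_force: [0.5, 0.3, -2.9]
grip_width: 0.921
```

```bash
python3 go.py 538.8 -88.8 130 -5.3
```

```text
shift [ 9.4 18.3 -4. ] roll -0.16 | t 4.75 pos [536.6 -70.3 139.6] yaw -5.46 F [ 0.5  0.3 -2.9] grip 80.1
```

Call:
jog_arm:
  claw: [70,70,70,70,70]
  xyz:
    - [5,9,-2]
    - [9,18,-4]
    - [9,18,-4]
    - [9,18,-4]
    - [9,18,-4]
  roll: [0,0,0,0,0]

```text
time: 5.25
position: [0.5391, -0.0862, 0.1306]
tool_rot: [-2.164, 0.093, 2.179]
ft_force: [0.0, 0.3, -2.5]
grip_width: 0.921
```

```bash
cat > bd.py <<'E'
# pose of the held/laid board in the box frame, from the scene camera + wrist
import sys; from h import *
tag=sys.argv[1]; O=np.array([521.2,-90.2]); a=np.radians(-5.32); c,s=np.cos(a),np.sin(a); Rm=np.array([[c,-s],[s,c]])
def tobox(w): return np.concatenate([(w[...,:2]*1000-O)@Rm, w[...,2:]*1000],-1)
for n in ("wrist","scene"):
    im,w,K,M=snap(n,tag+n); b=tobox(w); r=b.reshape(-1,3)
    zh=float(sys.argv[2])
    m=(abs(r[:,0]-10)<80)&(abs(r[:,1])<85)&(abs(r[:,2]-zh-16)<13)&((abs(r[:,0]-10)>16)|(abs(r[:,1])>46))
    q=r[m]
    if len(q)<50: print(n,"few",len(q)); continue
    best=None; rng=np.random.default_rng(0)
    for _ in range(300):
        p=q[rng.choice(len(q),3,False)]; nn=np.cross(p[1]-p[0],p[2]-p[0]); L=np.linalg.norm(nn)
        if L<500: continue
        nn/=L; nn*=np.sign(nn[2]) 
        if nn[2]<.9: continue
        k=abs((q-p[0])@nn)<1.2
        if best is None or k.sum()>best.sum(): best=k
    q=q[best]; ctr=q.mean(0); nn=np.linalg.svd(q-ctr,full_matrices=False)[2][2]; nn*=np.sign(nn[2])
    lo,hi=np.percentile(q,[.5,99.5],axis=0)
    zat=ctr[2]-(nn[:2]@(0-ctr[:2]))/nn[2]
    print(n,len(q),"tilt about y (tongue low>0) deg",np.degrees(np.arctan2(-nn[0],nn[2])).round(2),"about x",np.degrees(np.arctan2(nn[1],nn[2])).round(2),"top z at origin",zat.round(1),"x",lo[0].round(1),hi[0].round(1),"y",lo[1].round(1),hi[1].round(1))
    u0,u1=(50,460)
E
python3 bd.py a 104; python3 go.py 538.8 -88.8 98 -5.3; python3 -c "
import cv2;a=cv2.imread('pics/ascene.png')[170:300,120:280];b=cv2.imread('pics/awrist.png');cv2.imwrite('pics/a.png',cv2.vconcat([cv2.resize(a,(400,300)),cv2.resize(b,(400,300))]))"
```

```text
wrist 23693 tilt about y (tongue low>0) deg -0.22 about x 0.02 top z at origin 119.9 x -35.4 64.2 y -68.8 79.5
scene 438 tilt about y (tongue low>0) deg 0.2 about x 0.6 top z at origin 118.8 x -34.3 67.8 y -69.2 80.7
shift [32.6  2.1 -0.1] roll -0.01 | t 5.35 pos [539.1 -86.9 130.6] yaw -5.31 F [-0.7  0.7 -2.2] grip 79.9
```

View pics/a.png

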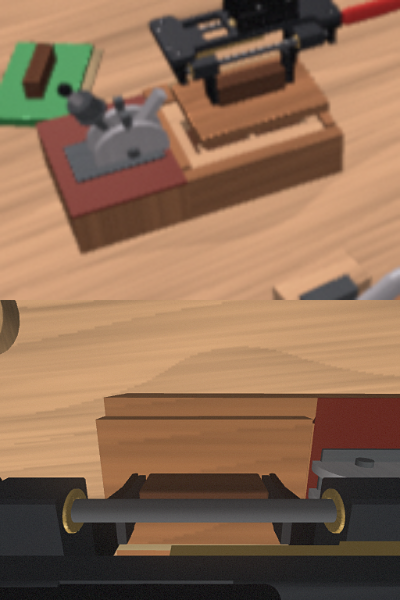

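Call:
jog_arm:
  claw: [70,70,70,70,70]
  xyz:
    - [10,3,0]
    - [20,3,0]
    - [28,3,0]
    - [32,3,0]
    - [35,3,0]
  roll: [0,0,0,0,0]
  force: 12

```text
time: 5.85
position: [0.5382, -0.0895, 0.095]
tool_rot: [-2.163, 0.094, 2.179]
ft_force: [-0.8, 0.9, 0.8]
grip_width: 0.916
```

Call:
jog_arm:
  claw: [70,70,70]
  xyz:
    - [1,0,0]
    - [2,0,0]
    - [3,0,0]
  roll: [0,0,0]

```text
time: 6.15
position: [0.5383, -0.0896, 0.0925]
tool_rot: [-2.163, 0.094, 2.179]
ft_force: [-2.0, 0.3, 1.8]
grip_width: 0.919
```

```bash
python3 bd.py b 68; python3 go.py 538.8 -88.8 98 -5.3
```

```text
wrist 23390 tilt about y (tongue low>0) deg 5.12 about x -0.04 top z at origin 80.3 x -34.0 65.4 y -72.3 76.0
scene 425 tilt about y (tongue low>0) deg 4.77 about x -0.5 top z at origin 79.4 x -68.6 68.2 y -71.7 77.4
shift [-5.7 -0.8 -0.4] roll -0.01 | t 6.25 pos [538.3 -89.5  92.3] yaw -5.31 F [-2.2  0.9  1.9] grip 80.0
```

Call:
jog_arm:
  claw: [70,70,70,70,70]
  xyz:
    - [0,0,5]
    - [0,0,10]
    - [0,0,13]
    - [0,0,15]
    - [0,0,15]
  roll: [0,0,0,0,0]

```text
time: 6.75
position: [0.523, -0.0883, 0.0924]
tool_rot: [-2.163, 0.095, 2.179]
ft_force: [0.5, 0.2, -1.9]
grip_width: 0.918
```

```bash
python3 bd.py c 64; python3 go.py 538.8 -88.8 98 -5.3
```

```text
wrist 21013 tilt about y (tongue low>0) deg 5.07 about x -0.11 top z at origin 81.6 x -65.3 50.1 y -72.6 76.0
scene 351 tilt about y (tongue low>0) deg 5.78 about x -0.53 top z at origin 81.0 x -61.1 52.8 y -71.8 77.0
shift [ -5.6  -0.9 -15.3] roll -0.02 | t 6.85 pos [523.4 -88.3  92.5] yaw -5.32 F [-0.1  0.4 -2.2] grip 80.1
```

Call:
jog_arm:
  claw: [70,70,70,70,70]
  xyz:
    - [1,0,0]
    - [2.5,0,0]
    - [4,0,-1]
    - [5,0,-1.5]
    - [6,0,-2]
  roll: [0,0,0,0,0]

```text
time: 7.35
position: [0.5261, -0.0883, 0.0868]
tool_rot: [-2.165, 0.094, 2.178]
ft_force: [0.6, 0.8, 0.7]
grip_width: 0.919
```

```bash
python3 bd.py d 60; python3 go.py 523.4 -88.8 86.5 -5.3
```

```text
wrist 20958 tilt about y (tongue low>0) deg 0.52 about x -0.06 top z at origin 76.1 x -57.1 51.6 y -72.2 76.3
scene 384 tilt about y (tongue low>0) deg 0.33 about x 0.12 top z at origin 75.6 x -69.5 54.7 y -72.2 76.3
shift [0.1 0.7 2.4] roll 0.0 | t 7.45 pos [525.9 -88.3  86.6] yaw -5.3 F [1.6 1.  0.8] grip 80.0
```

Call:
jog_arm:
  claw: [70,70,87,87,87]
  xyz:
    - [1,0,1]
    - [1,0,1]
    - [1,0,1]
    - [1,0,1]
    - [0,0,1]
  roll: [0,0,0,0,0]

```text
time: 7.95
position: [0.524, -0.0883, 0.0861]
tool_rot: [-2.162, 0.094, 2.18]
ft_force: [-0.5, 0.5, -0.1]
grip_width: 0.99
```

Call:
jog_arm:
  claw: [87,87,87,87,87]
  xyz:
    - [0,0,0]
    - [-30,0,0]
    - [-80,0,0]
    - [-130,0,0]
    - [-170,0,0]
  roll: [0,0,0,0,0]

```text
time: 8.45
position: [0.5256, -0.0893, 0.2589]
tool_rot: [-2.165, 0.095, 2.178]
ft_force: [1.2, 0.0, 0.3]
grip_width: 0.999
```

```bash
python3 bd.py e 60; python3 boxfit.py ewrist|head -1; python3 go.py 560 -190 300 -5.3
```

```text
wrist 9615 tilt about y (tongue low>0) deg -0.33 about x 0.03 top z at origin 75.7 x -69.3 50.1 y -80.4 79.5
scene 515 tilt about y (tongue low>0) deg -0.83 about x -0.12 top z at origin 74.7 x -68.6 62.0 y -72.1 79.1
origin [520.6 -90. ] yaw -5.25 len 312.9 resid 0.0
shift [-38.   97.  -40.7] roll -0.02 | t 8.55 pos [528.6 -89.6 262.3] yaw -5.32 F [ 1.2  1.3 -0. ] grip 86.8
```

Call:
jog_arm:
  claw: [87,87,87,87,87]
  xyz:
    - [-45,35,-20]
    - [-45,70,-40]
    - [-45,80,-40]
    - [-45,80,-40]
    - [-45,80,-40]
  roll: [0,0,0,0,0]

```text
time: 9.05
position: [0.5604, -0.1718, 0.3059]
tool_rot: [-2.172, 0.094, 2.171]
ft_force: [0.3, 0.4, 1.0]
grip_width: 1.0
```

```bash
cat > lev.py <<'E'
import sys; from h import *; from scipy.optimize import least_squares
O=np.array([521.0,-90.1]); a=np.radians(-5.3); c,s=np.cos(a),np.sin(a); Rm=np.array([[c,-s],[s,c]])
def world(b): b=np.asarray(b,float); return np.r_[O+Rm@b[:2],b[2]]
def fit(tag,l0,fix=False):
    z=np.load(f"pics/{tag}.npz"); w=cloud(z["d"],z["K"],z["M"]).reshape(-1,3)*1000
    w=w[np.isfinite(w[:,0])]; b=np.c_[(w[:,:2]-O)@Rm,w[:,2]]
    best=None
    for l in np.atleast_1d(l0):
        def sd(p,b,full=True):
            t=p[0]-.5; u=np.array([0,np.sin(t),np.cos(t)]); q=b-[p[1],-135+p[2],83]
            h=q@u; r=np.linalg.norm(q-h[:,None]*u,axis=1); col=p[3]
            cyl=lambda R,h0,h1: np.hypot(np.maximum(r-R,0),np.maximum(np.maximum(h0-h,h-h1),0))+np.minimum(0,np.maximum(r-R,np.maximum(h0-h,h-h1)))
            return np.min([cyl(16,70+col,96+col),cyl(6,96,121),np.linalg.norm(q-121*u,axis=1)-8],axis=0),h
        p0=np.array([l,0,0,0.])
        for _ in range(3):
            d,h=sd(p0,b); m=(abs(d)<8)&(h>72)
            if m.sum()<40: break
            f=least_squares(lambda p:np.r_[sd(p,b[m])[0],p[1:3]*.5,(p[3]*3 if fix else 0)],p0,loss="soft_l1"); p0=f.x
        else:
            if best is None or m.sum()>best[0]: best=(m.sum(),p0,np.median(abs(sd(p0,b[m])[0])))
    n,p,res=best; t=p[0]-.5; g=[p[1],-135+p[2]+85*np.sin(t),83+85*np.cos(t)]
    print(tag,"n",n,"lever",p[0].round(3),"dx,dy",p[1:3].round(1),"collar mm",p[3].round(1),"res",res.round(2),"grip(down) box",np.round(g,1),"world",world(g).round(1))
    return p
if __name__=="__main__": 
    im,w,K,M=snap("wrist",sys.argv[1]) if len(sys.argv)>1 else (0,)*4
    for t in (["w1"]+sys.argv[1:2]): fit(t,np.arange(0,.12,.03),True)
    st=get_state(); print(st["joint_positions"].round(2),st["position"])
E
python3 lev.py f; python3 -c "
import cv2;a=cv2.imread('pics/f.png');cv2.imwrite('pics/fb.png',a)"
```

```text
w1 n 1279 lever 0.024 dx,dy [0.4 0.3] collar mm -0.3 res 0.4 grip(down) box [   0.4 -173.7  158.5] world [ 505.3 -263.1  158.5]
f n 1051 lever 0.022 dx,dy [0.2 0.5] collar mm -0.2 res 0.41 grip(down) box [   0.2 -173.6  158.5] world [ 505.2 -262.9  158.5]
[ 0.8   0.21 -0.64  1.46  0.12  1.51 -1.5 ] [ 0.56045633 -0.17099881  0.30620261]
```

View pics/fb.png

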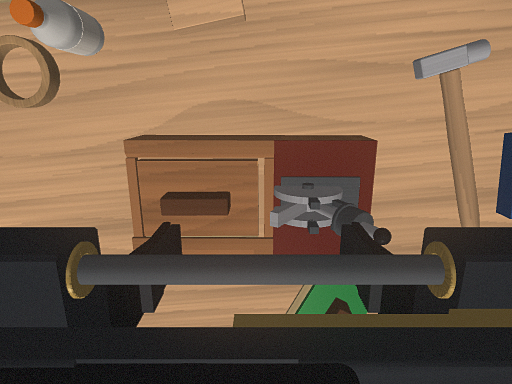

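```bash
python3 go.py 505 -265.4 250 84.7
```

```text
shift [55.7 99.3 46.7] roll -89.9 | t 9.1 pos [ 560.5 -171.   306.2] yaw -5.2 F [ 0.3  1.  -0.4] grip 87.1
```

Call:
jog_arm:
  claw: [87,87,87,87,87]
  xyz:
    - [0,20,10]
    - [0,40,20]
    - [0,60,30]
    - [0,80,40]
    - [0,99,47]
  roll: [-8,-16,-24,-32,-40]

```text
time: 9.6
position: [0.5041, -0.2639, 0.3056]
tool_rot: [1.872, 0.599, -1.869]
ft_force: [0.8, 0.4, -0.2]
grip_width: 1.003
```

```bash
python3 go.py 505 -265.4 250 84.7
```

```text
shift [55.6  1.9  0.3] roll -49.42 | t 9.6 pos [ 504.1 -263.9  305.6] yaw 35.28 F [ 0.8  0.4 -0.2] grip 87.3
```

Call:
jog_arm:
  claw: [87,87,87,87,87]
  xyz:
    - [0,2,0]
    - [10,2,0]
    - [30,2,0]
    - [45,2,0]
    - [55,2,0]
  roll: [-8.5,-17,-25.5,-34,-42.5]

```text
time: 10.1
position: [0.5048, -0.2628, 0.2491]
tool_rot: [1.361, 1.111, -1.357]
ft_force: [0.3, -0.8, 0.5]
grip_width: 1.0
```

```bash
python3 go.py 505 -265.4 210 84.7
```

```text
shift [39.1  0.8  2.7] roll -6.4 | t 10.1 pos [ 504.8 -262.8  249.1] yaw 78.3 F [ 0.3 -0.8  0.5] grip 87.0
```

Call:
jog_arm:
  claw: [87,87,87,87,87]
  xyz:
    - [20,1,3]
    - [45,1,3]
    - [70,1,3]
    - [90,1,3]
    - [100,1,3]
  roll: [-6.4,-6.4,-6.4,-6.4,-6.4]

```text
time: 10.6
position: [0.5041, -0.263, 0.1472]
tool_rot: [1.278, 1.174, -1.275]
ft_force: [-0.7, 0.3, 0.3]
grip_width: 0.999
```

```bash
python3 go.py 505 -265.4 143.3 84.7; python3 lev.py g|tail -3
```

```text
shift [3.8 1.1 2.4] roll 0.16 | t 10.6 pos [ 504.1 -263.   147.2] yaw 84.86 F [-0.7  0.3  0.3] grip 86.9
w1 n 1279 lever 0.024 dx,dy [0.4 0.3] collar mm -0.3 res 0.4 grip(down) box [   0.4 -173.7  158.5] world [ 505.3 -263.1  158.5]
g n 3605 lever 0.024 dx,dy [0.4 0.4] collar mm -0.6 res 0.35 grip(down) box [   0.4 -173.5  158.6] world [ 505.4 -262.9  158.6]
[ 1.05  0.28 -0.71  1.73  0.19  1.21  0.2 ] [ 0.50370806 -0.26306523  0.14639798]
```

Call:
jog_arm:
  claw: [60,40,26,26,26]
  xyz:
    - [4,1,2.4]
    - [4,1,2.4]
    - [4,1,2.4]
    - [4,1,2.4]
    - [4,1,2.4]
  roll: [0,0,0,0,0]
  force: 25

```text
time: 11.15
position: [0.5048, -0.2657, 0.143]
tool_rot: [1.278, 1.174, -1.275]
ft_force: [0.3, -0.4, -0.1]
grip_width: 0.629
```

Call:
jog_arm:
  claw: [24,24,24]
  xyz:
    - [0,0,0]
    - [0,0,0]
    - [0,0,0]
  roll: [0,0,0]

```text
time: 11.45
position: [0.5053, -0.2658, 0.1432]
tool_rot: [1.279, 1.173, -1.275]
ft_force: [-0.4, 0.0, -0.4]
grip_width: 0.363
```

```bash
python3 go.py 505 -265.4 143.3 84.7
```

```text
shift [-0.1 -0.3 -0.4] roll 0.13 | t 11.45 pos [ 505.3 -265.8  143.2] yaw 84.83 F [-0.4  0.  -0.4] grip 31.6
```

Call:
jog_arm:
  claw: [24,24,24,24,24]
  xyz:
    - [0,0,0]
    - [-3,0,1.5]
    - [-6,0,3]
    - [-10,0,5]
    - [-11,0,5.6]
  roll: [0,0,0,0,0]

```text
time: 11.95
position: [0.5047, -0.2714, 0.1542]
tool_rot: [1.279, 1.173, -1.275]
ft_force: [1.5, 0.5, -6.0]
grip_width: 0.361
```

Run:
```python
from h import *; from lev import fit,world; from go import go
snap("wrist","k"); p=fit("k",[.0,.03,.06])
st=get_state(); 
import lev
b=np.r_[(st["position"][:2]*1000-lev.O)@lev.Rm, st["position"][2]*1000+18.7]; d=b[1:]-[-135,83]; print("pinch r",np.hypot(*d).round(1),"t+.5",(np.arctan2(d[0],d[1])+.5).round(3),"x",b[0].round(1)); go(505,-265,150,84.7)
A=R.from_rotvec(st["tool_rot"]).as_matrix(); r=np.hypot(*d)
for l in np.arange(.1,1.06,.1):
    t=l-.5; g=world([.4,-135+r*np.sin(t),83+r*np.cos(t)-18.7])
    print(round(l,2),(A.T@(g-st["position"]*1000)).round(1))
```

```text
k n 4792 lever 0.017 dx,dy [0.3 1.4] collar mm 12.0 res 0.59 grip(down) box [   0.3 -173.   158.3] world [ 505.4 -262.4  158.3]
pinch r 101.4 t+.5 0.018 x 0.5
shift [ 4.2 -0.2 -6.3] roll 0.12 | t 12.0 pos [ 504.7 -271.4  154.2] yaw 84.82 F [ 1.8  0.6 -5.5] grip 31.7
0.1 [-3.5 -0.1 -7.5]
0.2 [ -6.9  -0.1 -17.1]
0.3 [ -9.3  -0.1 -26.9]
0.4 [-10.8  -0.1 -36.9]
0.5 [-11.2  -0.  -47.1]
0.6 [-10.6  -0.  -57.2]
0.7 [ -9.    0.  -67.2]
0.8 [ -6.5   0.  -77. ]
0.9 [ -2.9   0.1 -86.5]
1.0 [  1.6   0.1 -95.6]
```

The collar is lifted 12 mm. Next I follow the arc in two calls.

Call:
jog_arm:
  claw: [24,24,24,24,24]
  xyz:
    - [-3.5,0,-7.5]
    - [-7,0,-17]
    - [-9.3,0,-27]
    - [-10.8,0,-37]
    - [-11.2,0,-47]
  roll: [0,0,0,0,0]

```text
time: 12.5
position: [0.509, -0.2243, 0.166]
tool_rot: [1.278, 1.172, -1.275]
ft_force: [4.3, -5.1, -10.5]
grip_width: 0.363
```

```bash
cat > arc.py <<'E'
import sys; from h import *; import lev; from go import go
tag=sys.argv[1]; l0=float(sys.argv[2]); r=float(sys.argv[3])
snap("wrist",tag); lev.fit(tag,[l0-.08,l0,l0+.08])
st=get_state(); A=R.from_rotvec(st["tool_rot"]).as_matrix()
b=np.r_[(st["position"][:2]*1000-lev.O)@lev.Rm, st["position"][2]*1000+18.7]; d=b[1:]-[-135,83]; print("pinch r",np.hypot(*d).round(1),"l",(np.arctan2(d[0],d[1])+.5).round(3)); go(505,-265,150,84.7)
for l in np.arange(l0,1.06,.1):
    t=l-.5; g=lev.world([.4,-135+r*np.sin(t),83+r*np.cos(t)-18.7])
    print(round(l,2),(A.T@(g-st["position"]*1000)).round(1))
E
python3 arc.py m .5 101.5
```

```text
m n 4665 lever 0.59 dx,dy [0.4 2.6] collar mm 13.3 res 0.55 grip(down) box [   0.4 -124.8  167.7] world [ 509.9 -214.4  167.7]
pinch r 101.5 l 0.528
shift [15.4 -0.4 43.6] roll 0.26 | t 12.55 pos [ 509.3 -221.8  165.7] yaw 84.96 F [ 2.6 -2.9 -7.1] grip 30.9
0.5 [-0.1 -0.1  2.8]
0.6 [ 0.5 -0.1 -7.3]
0.7 [  2.1  -0.  -17.3]
0.8 [  4.7   0.  -27.1]
0.9 [  8.2   0.1 -36.6]
1.0 [ 12.7   0.2 -45.7]
```

Call:
jog_arm:
  claw: [24,24,24,24,24]
  xyz:
    - [1.5,0,-8]
    - [3,0,-17]
    - [6,0,-27]
    - [9.5,0,-36.5]
    - [14,0,-46]
  roll: [0,0,0,0,0]

```text
time: 13.05
position: [0.5127, -0.1866, 0.1546]
tool_rot: [1.27, 1.158, -1.284]
ft_force: [-2.5, -25.8, 8.0]
grip_width: 0.369
```

```bash
python3 arc.py n 1.0 98
```

```text
n n 3902 lever 1.008 dx,dy [ 0.5 -0.8] collar mm 12.6 res 0.53 grip(down) box [  0.5 -94.5 157.3] world [ 512.8 -184.2  157.3]
pinch r 98.4 l 0.917
shift [ 4.9 -0.4 80.4] roll -0.0 | t 13.1 pos [ 512.8 -184.9  154.3] yaw 84.7 F [ -1.  -18.2   3.6] grip 31.5
1.0 [ 3.9 -0.2 -7.2]
```

Call:
jog_arm:
  claw: [24,24,24,50,87]
  xyz:
    - [3,0,0.5]
    - [6,0,2]
    - [9,0,3]
    - [9,0,3]
    - [9,0,3]
  roll: [0,0,0,0,0]

```text
time: 13.6
position: [0.5126, -0.1861, 0.1456]
tool_rot: [1.271, 1.162, -1.281]
ft_force: [-0.8, 0.9, -0.1]
grip_width: 0.476
```

Call:
jog_arm:
  claw: [87,87,87,87,87]
  xyz:
    - [0,0,0]
    - [0,0,0]
    - [0,0,0]
    - [0,0,0]
    - [0,0,0]
  roll: [0,0,0,0,0]

```text
time: 14.1
position: [0.5125, -0.186, 0.1456]
tool_rot: [1.271, 1.162, -1.281]
ft_force: [-0.5, -0.5, -1.0]
grip_width: 0.917
```

```bash
python3 arc.py o 1.0 98
```

```text
o n 2202 lever 1.008 dx,dy [ 0.5 -0.7] collar mm 0.0 res 0.35 grip(down) box [  0.5 -94.4 157.3] world [ 512.7 -184.1  157.3]
pinch r 90.1 l 0.944
shift [-3.9 -0.3 79.4] roll 0.05 | t 14.15 pos [ 512.5 -186.   145.6] yaw 84.75 F [-0.3  0.1 -0.4] grip 82.5
1.0 [-4.7 -0.  -8.3]
```

Lever is at 1.0 and the collar is down. Retract straight up and check.

Call:
jog_arm:
  claw: [87,87,87,87,87]
  xyz:
    - [-20,0,0]
    - [-60,0,0]
    - [-110,0,0]
    - [-160,0,0]
    - [-170,0,0]
  roll: [0,0,0,0,0]

```text
time: 14.65
position: [0.5156, -0.1853, 0.3219]
tool_rot: [1.272, 1.153, -1.276]
ft_force: [0.4, -0.1, 0.6]
grip_width: 0.994
```

```bash
python3 arc.py p 1.0 98 | head -1; python3 bd.py q 60; python3 -c "
import cv2;a=cv2.imread('pics/qscene.png')[150:320,110:390];b=cv2.imread('pics/qwrist.png');cv2.imwrite('pics/q.png',cv2.vconcat([cv2.resize(a,(420,255)),cv2.resize(b,(420,315))]))"
```

```text
p n 1013 lever 1.01 dx,dy [ 0.5 -0.6] collar mm -0.1 res 0.42 grip(down) box [  0.5 -94.1 157.2] world [ 512.8 -183.9  157.2]
wrist 8776 tilt about y (tongue low>0) deg -0.34 about x 0.02 top z at origin 75.7 x -69.6 50.3 y -79.7 81.2
scene 489 tilt about y (tongue low>0) deg -1.3 about x -0.0 top z at origin 74.7 x -69.1 77.1 y -71.9 80.3
```

View pics/q.png

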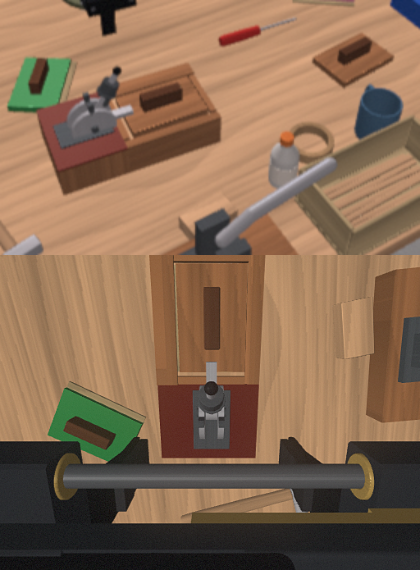

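The last view shows the board flat in the bay, with the hold-down finger over its -y end and the collar down at (210,400). Nothing touches the arm, so I'll hand in.

```bash
python3 -c "
from bench import order; print(order.close_job())"
```

```text
the job is handed in; nothing more can be done
None
```

The job is handed in after about 15 s of the 58 s allowed. No verdict was reported, so success is judged here only by my own checks.

- **Board:** I gripped the tongued board by its cleat and tilted it about 5° against the fence. I then slid the tongue under the lip (nose near x -60.5 mm, z 65 mm) and lowered the board flat.
- **Lever:** I lifted the collar about 12 mm and swung the lever through the gate to its end stop. Then I lowered the collar and released it.

**Last checks:**
- The lever reads about 1.01 rad and the collar about 0 mm.
- The board lies flat in the bay, with its fence-side edge at x ≈ 50 mm and centred about 2 mm off the middle in y.
- The gripper is clear and the wrist force is near zero. In the last picture the plain board and the bystanders in view look unmoved; I did not measure them.

**Disagreement:** at the end the scene camera gave a board tilt of about 1.3°, against 0.34° from the wrist camera. Both are under the 2° limit. I put the difference down to lip and curb points mixed into the coarse scene fit.

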